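Push a stuck pivot pin out of a suspension link

ROBOT

A 6-joint arm with a two-finger parallel gripper is mounted at the origin on the work surface. World frame = base frame: x ahead of the robot, y to its left, z up, the work surface at z = 0. Lengths are in m, angles in rad, forces in N, time in s.
With the tool pointing down it reaches from about 0.35 to 0.725 m from the base axis. Payload 4.3 kg.
Tool frame: the origin (TCP) lies midway between the tips of the shut fingers; the grasp point (between the pads) lies 19 mm behind it; y points along the fingers, z is the direction in which the jaws open and shut, and the axes are right-handed (so a half turn about y gives the same grasp; the last joint's range is limited). The gripper opens to 85 mm and grips with 20 to 120 N. Pads are 22 mm wide; open, the fingers measure 114 mm over their backs; the gripper's body (76 mm by 85 mm) begins 54 mm behind the grasp point. The pads swing forward as they close: fully open they stand 13 mm farther back than shut.
Start: joints at [1.112, 0.377, 0.081, 1.274, 0, 1.46], TCP at [0.197, 0.54, 0.231] pointing down, gripper open.
Joint ranges: [-2.72, 2.72], [-0.84, 1.66], [-1.02, 1.22], [-1.77, 2.12], [-1.37, 1.28], [-3.14, 3.14]. Speed limits (rad/s): [2.57, 2.57, 3.14, 3.14, 3.14, 3.14].

INTERFACE

Orientations are given as a unit quaternion [w, x, y, z].
In Python, from bench import status, optics, env gives the robot as it stands. The module is installed in compiled form; this text tells all that it offers.
- The arm moves only by the tool carry_out, never from a script. Its argument "targets" is a list of rows, each a list of 5 numbers: the shift along the tool's x, y, z in mm, then the turn about the tool's y in degrees, then the closure, from -1 (fully open) to 1 (shut), so that 0 is half open. A call has 1 to 5 rows; each row shifts and turns the pose as measured when the row begins, along the tool's axes as they then stand; what a row does not reach is not made up. A row lasts 1/12 s, in which the tool goes at most 41.7 mm and 7.16 degrees, less where a joint would pass 70% of its speed; a pose out of reach is approached as far as the arm can. A call with a gripper value outside its range is refused whole. The fingers move at their own pace and stop on an object; "force" is the grip in N (left out, the last holds). Time passes only in rows, so rows that do not move let the fingers close. It gives the time, the measured TCP pose, the force and the opening at its end, in the units of the state.
- status.state(): the state, without advancing time (a new reading comes with each control period).
- optics.capture(name): name is "scene" or "top" or "wrist"; returns the picture (384x512x3 uint8, blue, green, red); there is no depth.
- optics.camera_model(name): a dict with "camera_matrix" (3x3 intrinsics, pixels), "position" and "rotation" of the camera in the world. Camera axes: x right, y up, looking along -z (the intrinsics and any distortion apply to the point x, -y, -z); pixel columns grow to the right and rows downward; lengths in m; the calibration is good to about 2 mm. A picture is of the moment at which its call begins: read the wrist's pose just before it. camera_model takes no time and is no camera call; for the wrist camera it gives the pose at the moment of the call.
- env.finish_job(): hands the job in, once; it reports no verdict.
The state is a dict: "time_s": time; "qpos": joint angles; "dq": joint speeds; "joint_torque": joint torques, N m; "tcp_pos": TCP position; "tool_rot": TCP orientation; "force": force on the tool from outside, world axes, zero at the start; "wrist_torque": the same for the moment, N m; "grip_width": finger opening in m.
Only numpy, scipy, OpenCV 4.12 (cv2) and the standard library are available. Lean on these libraries where they do the work, as an engineer would, in place of code of your own. Each camera call takes 0.05 s, during which the arm holds its last target. There are 200 camera calls.

TASK

A steel pivot pin is stuck in the upright sleeve of the suspension link on the stand. Take the slim, long driver from the wooden rack, keep hold of it and push the pin down with it until it drops out of the far end of the sleeve into the catch pan, and leave the driver standing in the sleeve with its shoulder resting on the rim.

Things in the scene. Friction and masses are not known exactly. Their poses are not given: they have to be found in the camera images.
- driver_grip (a point): Grip centre of the slim, long aluminium driver, hanging tip down in the rack; z up its axis, yaw meaningless. From the top: grip 30 mm dia x 50 (this point 25 mm below its top), flange 50 dia x 5 resting on the rack, shoulder 38 dia x 12, pilot rod 20 dia x 70. Shoulder's underside is 42 mm and the flat tip 112 mm below this point. At the start 135 mm above the table. 0.25 kg.
- rack: Fixed plywood rack, 70 x 256 mm, top 105 mm up, origin under its middle; holes at y -75, 0, 75 mm, the row runs left-right, turned up to 20 degrees. Holds three drivers in any order; lift the slim long one 85 mm to clear it. The others have a 44 mm dia grip and 38 mm pilot (too wide for the sleeve), or a grip only 25 mm high and a pilot 24 mm long (too short).
- sleeve_mouth (a point): Centre of the sleeve's upper rim, 120 mm above the table, z up. Sleeve: large dark steel eye of a link fixed on a grey stand left or right of the rack; 52 mm outside, bore 32 mm right through, 55 mm long. Under it, open front and back, a black catch pan 120 x 92 mm, floor 5 mm and rim 22 mm above the table. The link's arm runs 150 mm along this point's +y, at most 129 mm above the table.
- pin_center (a point): Centre of the stuck pin: bright steel cylinder, 30 mm dia x 34 mm, upright in the bore, its top 8 mm below the rim; z along its axis. Sprung pads in the bore grip it: it needs a steady push of roughly 8 to 18 N and falls free once its top is about 32 mm below the rim.
Mind the look-alikes: they are no part of the job. What is shaped like the part that bears sleeve_mouth but purple is not meant.

How it is judged:
By the outcome, as a careful person would: the job done as asked, in the order asked, and still so for the second after the job is handed in, with the robot touching nothing.
It also fails if it takes over 51 s, if anything falls off the work surface, if the arm or the gripper's body presses on something with over 40 N, if the wrist force passes 120 N, or if a joint passes its speed limit or range.

## Working session

There is one attempt and no reset: what is moved stays moved. The work goes in short steps, Python scripts to look and compute and a tool call to move; the robot and the scene stay as the last step left them, time stands still between calls to the robot, and variables do not carry over. Pictures are saved under pics/ and viewed, about 8 in all and at most 12, crops included, and the job is handed in when it is done.

Besides the shell and the picture viewer there is one more tool, called by a JSON object that holds its "op" and its "data", one argument or row to a line. carry_out: Moves the arm, as the interface text tells. Its arguments: {"type":"object","properties":{"targets":{"type":"array","items":{"type":"array","items":{"type":"number"}}},"force":{"type":"number"}},"required":["targets"]}

```bash
mkdir -p pics; python3 - <<'E'
from bench import status, optics, env
import cv2,numpy as np
print(status.state())
a=optics.capture("scene");b=optics.capture("top")
cv2.imwrite("pics/scene0.png",a);cv2.imwrite("pics/top0.png",b)
for n in("scene","top","wrist"):print(n,optics.camera_model(n))
E
```

```text
{'time_s': 0.0, 'qpos': array([ 1.11173425e+00,  3.78113291e-01,  7.96265802e-02,  1.27439627e+00,
       -1.62365446e-05,  1.46049396e+00]), 'dq': array([-0.00045524, -0.00015884,  0.00070661,  0.00138938,  0.00033083,
        0.00091185]), 'joint_torque': array([ 1.46476410e-03, -4.63605773e+01,  2.69874269e+01,  2.09892198e-02,
        1.09739303e-04, -4.28196699e-06]), 'tcp_pos': array([0.19620377, 0.53979104, 0.23033247]), 'tool_rot': array([-0.69567299,  0.69709231, -0.12288282,  0.12247945]), 'force': array([-0.27834649, -0.34956202, -0.32862513]), 'wrist_torque': array([ 0.03329949, -0.00858589,  0.04550259]), 'grip_width': 0.08537214135467053}
scene {'camera_matrix': array([[415.77454213,   0.        , 258.26235743],
       [  0.        , 415.77454213, 191.27387683],
       [  0.        ,   0.        ,   1.        ]]), 'position': array([ 0.86023884, -0.20016524,  0.81658135]), 'rotation': array([0.79681042, 0.22845825, 0.15205516, 0.53831144])}
top {'camera_matrix': array([[437.4715854 ,   0.        , 257.96530746],
       [  0.        , 437.4715854 , 195.79380894],
       [  0.        ,   0.        ,   1.        ]]), 'position': array([ 0.36652063, -0.01561025,  1.20552313]), 'rotation': array([ 0.70904436,  0.02635175, -0.0280687 , -0.70411208])}
wrist {'camera_matrix': array([[303.53848626,   0.        , 252.90091272],
       [  0.        , 303.53848626, 189.60260236],
       [  0.        ,   0.        ,   1.        ]]), 'position': array([0.13105668, 0.56346057, 0.37264361]), 'rotation': array([ 0.81149679, -0.112977  , -0.07854629,  0.56792574])}
```

View pics/scene0.png

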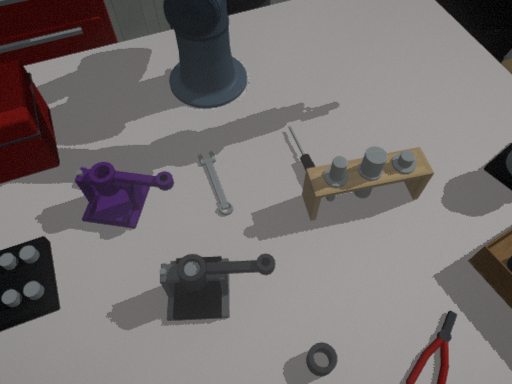

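View pics/top0.png

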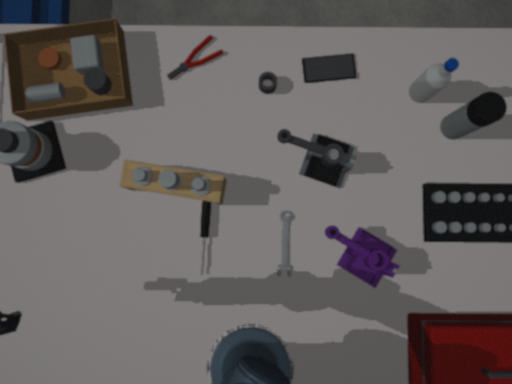

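The scene view shows the rack with, from left to right, the slim tall driver (339,165), the wide one (374,160) and the short one (405,160). The grey stand's eye is at (191,268) and the purple look-alike at (102,175). In the top view the slim driver is at (200,184), the wide one at (169,179), the short one at (140,175), the dark eye at (335,154) and the purple one at (376,259). Other look-alikes are the loose ring, at (321,359) in the scene view and (268,83) in the top view, and the pins in the black tray. My choice is the slim driver and the dark eye, which I check in one crop montage.

```bash
python3 - <<'E'
import cv2,numpy as np
a=cv2.imread("pics/scene0.png");b=cv2.imread("pics/top0.png")
f=lambda i,x,y:cv2.resize(i[y:y+60,x:x+80],None,fx=5,fy=5,interpolation=cv2.INTER_CUBIC)
m=np.vstack([np.hstack([f(a,300,140),f(b,150,150)]),np.hstack([f(a,150,240),f(b,290,125)])])
cv2.imwrite("pics/m1.png",cv2.convertScaleAbs(m,alpha=1.3,beta=10))
E
```

```text
(no output)
```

View pics/m1.png

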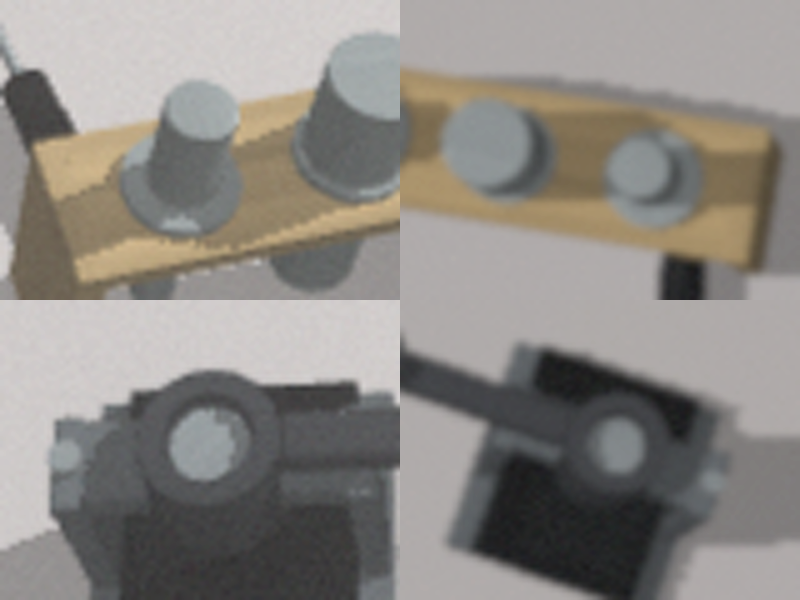

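The crop shows the slim grip's top disc at scene (340.4,160.8) and top (197.8,183.4). The rim centre is at scene (191.5,267.8) and top (333.4,153.6), with the bright pin inside the bore.

```bash
cat > h.py <<'E'
import numpy as np,cv2
from scipy.spatial.transform import Rotation as R
from bench import status, optics, env
rot=lambda q:R.from_quat(np.r_[q[1:],q[0]]).as_matrix()
def ray(m,p):
    d=np.linalg.inv(m["camera_matrix"])@[p[0],p[1],1]
    d=rot(m["rotation"])@(d*[1,-1,-1]); return np.array(m["position"]),d/np.linalg.norm(d)
def plane(m,p,z):
    o,d=ray(m,p); return o+d*(z-o[2])/d[2]
def tri(a,b):
    (o,d),(q,e)=a,b
    t=np.linalg.lstsq(np.c_[d,-e],q-o,rcond=None)[0]
    A,B=o+d*t[0],q+e*t[1]; return (A+B)/2,np.linalg.norm(A-B)
def proj(m,X):
    c=rot(m["rotation"]).T@(np.array(X)-m["position"])*[1,-1,-1]; u=m["camera_matrix"]@c; return u[:2]/u[2]
def totool(dx):
    s=status.state(); return rot(s["tool_rot"]).T@np.array(dx)*1000
E
python3 - <<'E'
from h import *
np.set_printoptions(precision=4,suppress=True)
S,T=optics.camera_model("scene"),optics.camera_model("top")
for n,a,b,z in(("grip top",(340.4,160.8),(197.8,183.4),.16),("rim",(191.5,267.8),(333.4,153.6),.12)):
    print(n,tri(ray(S,a),ray(T,b)),plane(S,a,z),plane(T,b,z))
A=[plane(T,(150+x/5,150+y/5),.105) for x,y in((0,208),(347,268))]; print("rack front edge",A)
A=plane(T,(284,136),.115);print("arm end",A)
s=status.state();print("tool axes cols\n",rot(s["tool_rot"]))
W=optics.camera_model("wrist");print(rot(s["tool_rot"]).T@(W["position"]-s["tcp_pos"]), rot(s["tool_rot"]).T@rot(W["rotation"]))
E
```

```text
grip top (array([0.4768, 0.1282, 0.1597]), np.float64(0.003078942275339264)) [0.4775 0.1295 0.16  ] [0.476  0.1268 0.16  ]
rim (array([ 0.5596, -0.2065,  0.1116]), np.float64(0.0028762416771538316)) [ 0.5636 -0.2051  0.12  ] [ 0.5578 -0.2065  0.12  ]
rack front edge [array([0.4601, 0.2545, 0.105 ]), array([0.431, 0.079, 0.105])]
arm end [ 0.6027 -0.0827  0.115 ]
tool axes cols
 [[ 0.9398 -0.0008  0.3418]
 [-0.3418 -0.0016  0.9398]
 [-0.0002 -1.     -0.0018]]
[-0.0694 -0.1422 -0.0004] [[ 0.0009 -0.9621 -0.2728]
 [-0.001   0.2728 -0.9621]
 [ 1.      0.0011 -0.0007]]
```

```bash
cat >> h.py <<'E'
def plan(target,zdir=None,vmax=40,wmax=7):
    """print up to 5 rows (mm tool axes, deg) toward TCP target, tool z along zdir (xy)"""
    s=status.state(); M=rot(s["tool_rot"]); p=np.array(s["tcp_pos"]); d=np.array(target)-p
    yaw=lambda v:np.degrees(np.arctan2(v[1],v[0])); a=0 if zdir is None else -((yaw(zdir)-yaw(M[:,2])+180)%360-180)
    n=max(1,int(np.ceil(max(np.linalg.norm(d)*1000/vmax,abs(a)/wmax)))); print("rows needed",n,"d mm",np.round(d*1000,1),"turn",round(a,1))
    for i in range(min(n,5)):
        Mi=M@R.from_euler('y',a/n*i,degrees=True).as_matrix()
        print(np.round(Mi.T@d*1000/n,1).tolist(),round(a/n,2))
E
python3 -c "
from h import *
plan([.477,.128,.231],[.987,-.163])"
```

```text
rows needed 13 d mm [ 280.7 -411.9    0.5] turn 79.4
[31.1, -0.0, -22.4] 6.11
[33.3, -0.0, -19.0] 6.11
[35.2, -0.0, -15.3] 6.11
[36.6, -0.0, -11.5] 6.11
[37.6, -0.0, -7.5] 6.11
```

{"op": "carry_out", "data": {
  "targets": [
    [31, 0, -22, 6, -1],
    [33, 0, -19, 6, -1],
    [35, 0, -15, 6, -1],
    [36.5, 0, -11.5, 6, -1],
    [37.5, 0, -7.5, 6, -1]
  ],
  "force": 60
}}

```text
time_s: 0.52
tcp_pos: [0.3021, 0.382, 0.2266]
tool_rot: [-0.638, 0.641, -0.303, 0.3]
force: [-0.2, 0.0, 0.4]
grip_width: 0.0853
```

```bash
python3 -c "
from h import *
print(status.state()['tcp_pos'],status.state()['qpos'])
plan([.477,.128,.231],[.987,-.163])"
```

```text
[0.30212665 0.38195203 0.22656017] [ 7.70314415e-01  2.05166781e-01 -1.67142678e-01  1.20380676e+00
  1.39886726e-03  1.65107787e+00]
rows needed 8 d mm [ 174.9 -254.     4.4] turn 48.9
[38.4, -0.6, -3.4] 6.11
[38.5, -0.6, 0.8] 6.11
[38.2, -0.6, 4.9] 6.11
[37.5, -0.6, 8.9] 6.11
[36.3, -0.6, 12.8] 6.11
```

{"op": "carry_out", "data": {
  "targets": [
    [38.5, -1, -3, 6, -1],
    [38.5, -1, 1, 6, -1],
    [38, -1, 5, 6, -1],
    [37.5, -1, 9, 6, -1],
    [36.5, -1, 13, 6, -1]
  ]
}}

```text
time_s: 0.93
tcp_pos: [0.4127, 0.2139, 0.2297]
tool_rot: [-0.531, 0.537, -0.464, 0.462]
force: [1.2, 0.2, -0.1]
grip_width: 0.0855
```

```bash
python3 -c "
from h import *
plan([.477,.128,.231],[.987,-.163])"
```

```text
rows needed 3 d mm [ 64.3 -85.9   1.3] turn 17.5
[31.4, -0.5, 17.2] 5.83
[29.5, -0.5, 20.3] 5.83
[27.2, -0.5, 23.2] 5.83
```

{"op": "carry_out", "data": {
  "targets": [
    [33, -1, 18, 6.5, -1],
    [31, -1, 21, 6.5, -1],
    [28, -1, 24, 6, -1],
    [0, 0, 0, 0, -1],
    [0, 0, 0, 0, -1]
  ]
}}

```text
time_s: 1.35
tcp_pos: [0.4829, 0.1106, 0.2309]
tool_rot: [0.438, -0.446, 0.552, -0.552]
force: [-0.3, -0.2, 0.8]
grip_width: 0.0857
```

```bash
python3 - <<'E'
from h import *
W=optics.camera_model("wrist");i=optics.capture("wrist");cv2.imwrite("pics/w1.png",i)
np.save("w1.npy",W,allow_pickle=True)
for X in([.4768,.1282,.16],[.4768,.1282,.11]):print(proj(W,X))
plan([.477,.128,.231],[.987,-.163])
E
```

```text
[240.45694855 179.24555138]
[243.15344852 165.16034033]
rows needed 1 d mm [-5.9 17.2  0.1] turn -3.3
[-15.5, -0.2, -9.6] -3.26
```

View pics/w1.png

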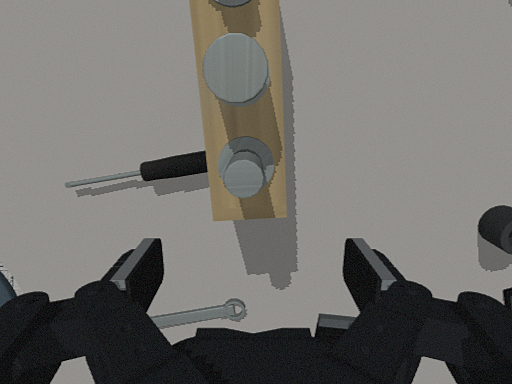

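The wrist view shows the slim grip's top disc at (243.5,178), 3 px from the prediction. The wide driver is at (236,70) and the fingers are open, centred near column 252.

```bash
python3 - <<'E'
from h import *
np.set_printoptions(precision=4,suppress=True)
W=np.load("w1.npy",allow_pickle=True).item();T=optics.camera_model("top");S=optics.camera_model("scene")
p=(243.5,178)
print(plane(W,p,.16),tri(ray(W,p),ray(T,(197.8,183.4))),tri(ray(W,p),ray(S,(340.4,160.8))))
a,b=plane(W,(213,220),.105),plane(W,(286,216),.105);print("end edge",a,b,(b-a)/np.linalg.norm(b-a))
plan([.478,.128,.145],[.987,-.163])
E
```

```text
[0.4792 0.1286 0.16  ] (array([0.4776, 0.1274, 0.1527]), np.float64(0.00192970383787898)) (array([0.479 , 0.1288, 0.1618]), np.float64(0.0008496212322257711))
end edge [0.4364 0.082  0.105 ] [0.5046 0.071  0.105 ] [ 0.9871 -0.1598  0.    ]
rows needed 3 d mm [ -4.9  17.2 -85.9] turn -3.3
[-5.5, 28.6, -2.7] -1.09
[-5.6, 28.6, -2.6] -1.09
[-5.6, 28.6, -2.4] -1.09
```

{"op": "carry_out", "data": {
  "targets": [
    [-16, 0, -8.5, -3.3, -1],
    [0, 28, 0, 0, -1],
    [0, 28, 0, 0, -1],
    [0, 0, 0, 0, -1],
    [0, 0, 0, 0, -1]
  ]
}}

```text
time_s: 1.82
tcp_pos: [0.4747, 0.1331, 0.174]
tool_rot: [0.457, -0.465, 0.536, -0.536]
force: [-0.5, -0.2, 0.4]
grip_width: 0.0857
```

```bash
python3 -c "
from h import *
print(rot(status.state()['tool_rot']))
plan([.4785,.1284,.119],[.987,-.163])"
```

```text
[[-0.14927644 -0.00894085  0.98875508]
 [-0.9887652  -0.00647891 -0.14933655]
 [ 0.00774125 -0.99993904 -0.00787325]]
rows needed 2 d mm [  3.8  -4.7 -55. ] turn 0.8
[1.8, 27.5, 2.5] 0.39
[1.8, 27.5, 2.5] 0.39
```

{"op": "carry_out", "data": {
  "targets": [
    [4, 0, 5, 0.8, -1],
    [0, 27, 0, 0, -1],
    [0, 27, 0, 0, -1],
    [0, 0, 0, 0, -1]
  ]
}}

```text
time_s: 2.15
tcp_pos: [0.4822, 0.13, 0.125]
tool_rot: [-0.457, 0.459, -0.537, 0.54]
force: [-1.1, 0.0, -0.3]
grip_width: 0.0857
```

```bash
python3 -c "
from h import *
plan([.4785,.1284,.119],[.987,-.163])"
```

```text
rows needed 1 d mm [-3.7 -1.6 -6. ] turn 0.2
[2.1, 6.1, -3.4] 0.15
```

{"op": "carry_out", "data": {
  "targets": [
    [2, 5, -3.5, 0, -1],
    [0, 0, 0, 0, 1],
    [0, 0, 0, 0, 1],
    [0, 0, 0, 0, 1],
    [0, 0, 0, 0, 1]
  ],
  "force": 60
}}

```text
time_s: 2.57
tcp_pos: [0.4822, 0.1288, 0.1267]
tool_rot: [-0.459, 0.457, -0.536, 0.542]
force: [0.5, 0.1, 0.4]
grip_width: 0.0386
```

{"op": "carry_out", "data": {
  "targets": [
    [0, 0, 0, 0, 1],
    [0, 0, 0, 0, 1],
    [0, 0, 0, 0, 1]
  ]
}}

```text
time_s: 2.82
tcp_pos: [0.4816, 0.1291, 0.128]
tool_rot: [-0.459, 0.457, -0.536, 0.541]
force: [0.9, 0.3, -2.6]
grip_width: 0.0288
```

{"op": "carry_out", "data": {
  "targets": [
    [0, -10, 0, 0, 1],
    [0, -30, 0, 0, 1],
    [0, -35, 0, 0, 1],
    [0, -35, 0, 0, 1],
    [0, -30, 0, 0, 1]
  ],
  "force": 110
}}

```text
time_s: 3.23
tcp_pos: [0.4742, 0.1284, 0.2664]
tool_rot: [0.453, -0.463, 0.539, -0.538]
force: [0.6, 0.0, -2.0]
grip_width: 0.0276
```

```bash
python3 - <<'E'
from h import *
cv2.imwrite("pics/s2.png",cv2.resize(optics.capture("scene")[60:300,130:450],None,fx=2,fy=2))
print(status.state()['force'],status.state()['grip_width'])
plan([.56,-.206,.265])
E
```

```text
[ 2.65401119 -0.31111072  1.70799143] 0.027523620612032014
rows needed 9 d mm [  82.9 -334.9   -7.7] turn 0
[35.2, 1.1, 15.1] 0.0
[35.2, 1.1, 15.1] 0.0
[35.2, 1.1, 15.1] 0.0
[35.2, 1.1, 15.1] 0.0
[35.2, 1.1, 15.1] 0.0
```

View pics/s2.png

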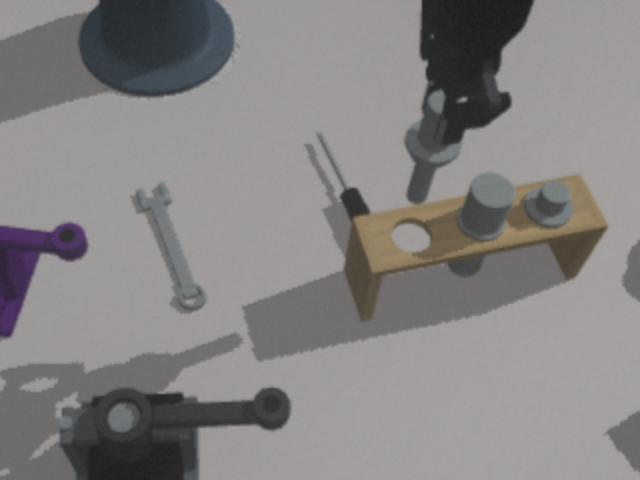

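The crop shows the slim driver held upright and clear of the rack, with its tip near (420,198), its flange near (433,145), and the rack's hole empty.

{"op": "carry_out", "data": {
  "targets": [
    [34, 0, 15, 0, 1],
    [34, 0, 15, 0, 1],
    [34, 0, 15, 0, 1],
    [34, 0, 15, 0, 1],
    [34, 0, 15, 0, 1]
  ]
}}

```text
time_s: 3.7
tcp_pos: [0.529, -0.0492, 0.2826]
tool_rot: [-0.466, 0.459, -0.531, 0.539]
force: [1.0, 0.3, -1.8]
grip_width: 0.0277
```

```bash
python3 -c "
from h import *
plan([.56,-.206,.265])"
```

```text
rows needed 5 d mm [  31.  -156.8  -17.6] turn 0
[30.1, 3.7, 10.6] 0.0
[30.1, 3.7, 10.6] 0.0
[30.1, 3.7, 10.6] 0.0
[30.1, 3.7, 10.6] 0.0
[30.1, 3.7, 10.6] 0.0
```

{"op": "carry_out", "data": {
  "targets": [
    [32, 3, 11, 0, 1],
    [32, 3, 11, 0, 1],
    [30, 3, 10, 0, 1],
    [25, 3, 8, 0, 1],
    [0, 0, 0, 0, 1]
  ]
}}

```text
time_s: 4.12
tcp_pos: [0.5538, -0.1871, 0.2724]
tool_rot: [-0.464, 0.457, -0.53, 0.543]
force: [0.4, -0.6, -2.4]
grip_width: 0.0277
```

{"op": "carry_out", "data": {
  "targets": [
    [0, 0, 0, 0, 1],
    [0, 0, 0, 0, 1]
  ]
}}

```text
time_s: 4.28
tcp_pos: [0.5535, -0.1887, 0.2721]
tool_rot: [-0.463, 0.457, -0.531, 0.543]
force: [0.4, 0.2, -2.4]
grip_width: 0.0275
```

```bash
python3 - <<'E'
from h import *
np.set_printoptions(precision=4,suppress=True)
plan([.56,-.206,.265])
s=status.state();M=rot(s['tool_rot']);print(M)
W=optics.camera_model("wrist");S=optics.camera_model("scene");np.save("w3.npy",W,allow_pickle=True)
w=optics.capture("wrist");c=optics.capture("scene")
cv2.imwrite("pics/m3.png",np.hstack([w[:,60:430],cv2.resize(c[190:310,130:250],None,fx=3.2,fy=3.2,interpolation=cv2.INTER_CUBIC)]))
tip=s['tcp_pos']+M@[0,.105,0]
print(tip,proj(W,tip),proj(S,tip),proj(W,[.5596,-.2065,.12]))
E
```

```text
rows needed 1 d mm [  6.5 -17.3  -7.1] turn 0
[16.0, 7.3, 9.0] 0.0
[[-0.1553  0.0175  0.9877]
 [-0.9879 -0.0074 -0.1552]
 [ 0.0046 -0.9998  0.0184]]
[ 0.5553 -0.1895  0.1671] [253.2496 188.5038] [195.2205 249.8775] [259.1445 191.123 ]
```

View pics/m3.png

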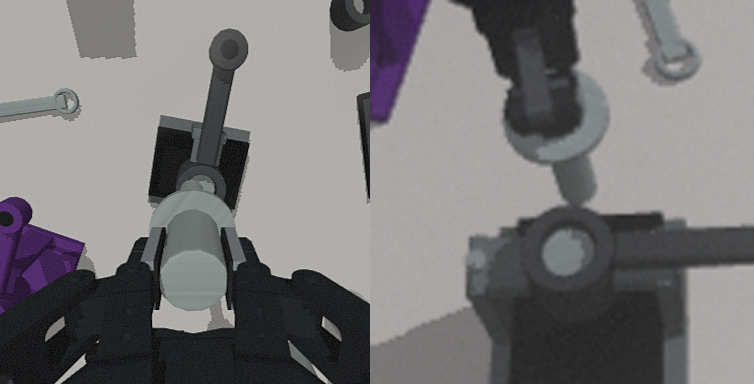

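The montage shows the driver tip just behind the eye. In the scene the tip is at about (194.7,252) and the rim centre at (191.5,268). In the wrist view the rim is centred near (262,188) with the tip near (252,187). Both agree with the predictions to about 3 mm, so I shift over the mouth and look again from lower.

{"op": "carry_out", "data": {
  "targets": [
    [15, 0, 8, 0, 1],
    [0, 15, 0, 0, 1],
    [0, 13, 0, 0, 1],
    [0, 0, 0, 0, 1],
    [0, 0, 0, 0, 1]
  ]
}}

```text
time_s: 4.8
tcp_pos: [0.5606, -0.1977, 0.2469]
tool_rot: [-0.466, 0.458, -0.528, 0.542]
force: [0.2, -0.3, -2.4]
grip_width: 0.0277
```

```bash
python3 - <<'E'
from h import *
np.set_printoptions(precision=4,suppress=True)
plan([.559,-.2047,.235])
s=status.state();M=rot(s['tool_rot']);print(M[:,1],s['force'])
W=optics.camera_model("wrist");S=optics.camera_model("scene");T=optics.camera_model("top")
w=optics.capture("wrist");c=optics.capture("scene")
f=lambda i,x,y:cv2.resize(i[y:y+75,x:x+80],None,fx=5,fy=5,interpolation=cv2.INTER_CUBIC)
cv2.imwrite("pics/m4.png",cv2.convertScaleAbs(np.hstack([f(w,220,135),f(c,150,225)]),alpha=1.4,beta=10))
tip=s['tcp_pos']+M@[0,.105,0]
for n,X in(("tip",tip),("rim",np.array([.561,-.2055,.12]))):
  print(n,X,"wrist crop",(proj(W,X)-[220,135])*5,"scene crop",(proj(S,X)-[150,225])*5+[400,0])
E
```

```text
rows needed 1 d mm [ -1.6  -7.  -11.9] turn 0
[7.1, 11.9, -0.8] 0.0
[ 0.0209 -0.0069 -0.9998] [ 0.2074 -0.341  -2.4247]
tip [ 0.5628 -0.1984  0.1419] wrist crop [166.4111 267.4108] scene crop [617.0091 181.4335]
rim [ 0.561  -0.2055  0.12  ] wrist crop [159.7871 273.2383] scene crop [604.2073 207.8429]
```

View pics/m4.png

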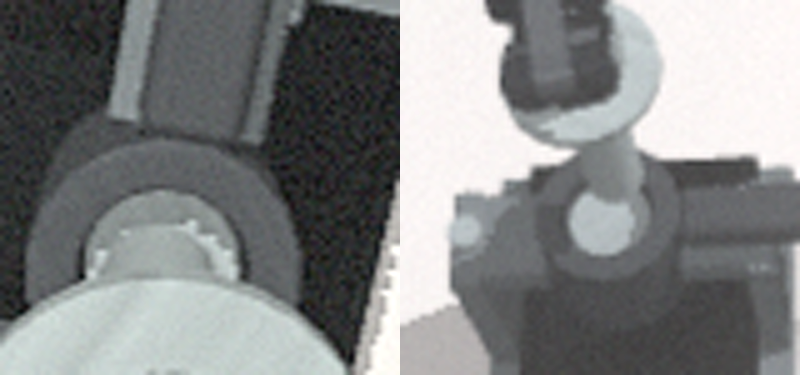

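The wrist crop puts the rim centre at (163,268) and the tip at about (157,281), so the tip is slightly off the prediction. In the scene crop the rod is over the bore's rear part. The correction is about 4 mm along tool +x, and then I go down into the bore.

{"op": "carry_out", "data": {
  "targets": [
    [4.5, 0, 0, 0, 1],
    [0, 0, 0, 0, 1],
    [0, 12, 0, 0, 1],
    [0, 10, 0, 0, 1],
    [0, 0, 0, 0, 1]
  ]
}}

```text
time_s: 5.32
tcp_pos: [0.5625, -0.203, 0.2287]
tool_rot: [-0.468, 0.458, -0.525, 0.544]
force: [-0.3, -0.3, -2.5]
grip_width: 0.0277
```

```bash
python3 - <<'E'
from h import *
np.set_printoptions(precision=4,suppress=True)
s=status.state();M=rot(s['tool_rot']);print(s['tcp_pos'],M[:,1],s['force'])
W=optics.camera_model("wrist");S=optics.camera_model("scene")
w=optics.capture("wrist");c=optics.capture("scene")
f=lambda i,x,y:cv2.resize(i[y:y+75,x:x+80],None,fx=5,fy=5,interpolation=cv2.INTER_CUBIC)
cv2.imwrite("pics/m5.png",cv2.convertScaleAbs(np.hstack([f(w,220,135),f(c,150,225)]),alpha=1.4,beta=10))
for X in(s['tcp_pos']+M@[0,.105,0],np.array([.5617,-.2047,.12])):
  print(X,"wrist crop",(proj(W,X)-[220,135])*5,"scene crop",(proj(S,X)-[150,225])*5+[400,0])
E
```

```text
[ 0.5625 -0.203   0.2287] [ 0.0277 -0.0103 -0.9996] [-0.3051 -0.3345 -2.4782]
[ 0.5654 -0.2041  0.1238] wrist crop [166.2503 267.5367] scene crop [610.2459 213.3813]
[ 0.5617 -0.2047  0.12  ] wrist crop [144.8747 267.9419] scene crop [606.9575 208.7797]
```

View pics/m5.png

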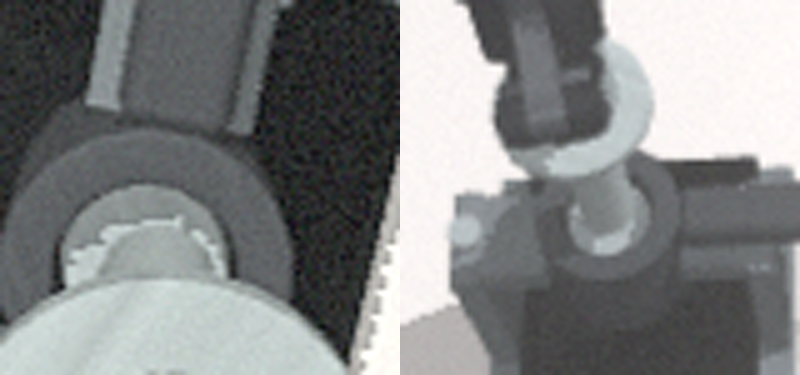

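The wrist crop puts the rod at (157,279) against the rim centre at (148,267), about 2 mm off and inside the bore's clearance. The scene crop shows the rod inside the bore. I descend with a small correction and watch the force.

{"op": "carry_out", "data": {
  "targets": [
    [-1, 4, -2, 0, 1],
    [0, 5, 0, 0, 1],
    [0, 5, 0, 0, 1]
  ]
}}

```text
time_s: 5.67
tcp_pos: [0.5625, -0.2026, 0.2175]
tool_rot: [-0.469, 0.457, -0.524, 0.545]
force: [0.3, -0.1, -3.1]
grip_width: 0.0275
```

{"op": "carry_out", "data": {
  "targets": [
    [0, 6, 0, 0, 1],
    [0, 6, 0, 0, 1],
    [0, 6, 0, 0, 1]
  ]
}}

```text
time_s: 5.92
tcp_pos: [0.5634, -0.2033, 0.2046]
tool_rot: [-0.469, 0.457, -0.522, 0.547]
force: [-7.0, 2.4, 13.5]
grip_width: 0.0277
```

{"op": "carry_out", "data": {
  "targets": [
    [0, 6, -0.7, 0, 1],
    [0, 6, -0.7, 0, 1],
    [0, 6, -0.7, 0, 1]
  ]
}}

```text
time_s: 6.17
tcp_pos: [0.5623, -0.2032, 0.1933]
tool_rot: [-0.47, 0.456, -0.519, 0.55]
force: [-4.7, 2.5, 1.9]
grip_width: 0.0275
```

```bash
python3 - <<'E'
from h import *
s=status.state();M=rot(s['tool_rot']);print(M.round(4),s['force'],s['wrist_torque'],s['qpos'])
E
```

```text
[[-0.1431  0.0437  0.9887]
 [-0.9896 -0.0193 -0.1424]
 [ 0.0128 -0.9989  0.046 ]] [-4.65068727  2.4842431   1.92104122] [ 0.41798658  0.66254446 -0.05935625] [-0.4537954   0.39261168  0.00370578  1.13413773  0.00182413  1.2603617 ]
```

{"op": "carry_out", "data": {
  "targets": [
    [0, 8, -5, 0, 1],
    [0, 10, -1, 0, 1]
  ]
}}

```text
time_s: 6.33
tcp_pos: [0.5578, -0.203, 0.1766]
tool_rot: [-0.471, 0.455, -0.518, 0.551]
force: [-0.1, -0.5, -2.4]
grip_width: 0.0278
```

```bash
python3 - <<'E'
from h import *
s=status.state();M=rot(s['tool_rot']);print(s['tcp_pos'],M[:,1].round(4),s['force'],(s['tcp_pos']+.105*M[:,1]).round(4))
c=optics.capture("scene");w=optics.capture("wrist")
f=lambda i,x,y:cv2.resize(i[y:y+90,x:x+80],None,fx=5,fy=5,interpolation=cv2.INTER_CUBIC)
cv2.imwrite("pics/m6.png",cv2.convertScaleAbs(np.hstack([f(w,220,105),f(c,150,235)]),alpha=1.6,beta=10))
E
```

```text
[ 0.55777498 -0.20296443  0.17655609] [ 0.0472 -0.0211 -0.9987] [-0.13472918 -0.45602969 -2.43437141] [ 0.5627 -0.2052  0.0717]
```

View pics/m6.png

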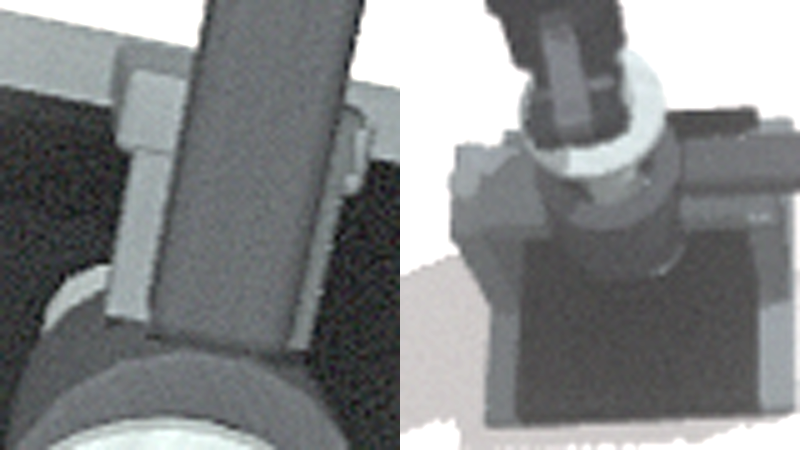

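Force is back at the free-hanging level. The pin's bright edge shows beneath the sleeve, at (70,290) in the wrist crop and (665,268) in the scene crop, so it has dropped out. Next I seat the shoulder.

{"op": "carry_out", "data": {
  "targets": [
    [0, 10, -0.5, 0, 1],
    [0, 8, -0.5, 0, 1]
  ]
}}

```text
time_s: 6.6
tcp_pos: [0.5584, -0.2034, 0.1567]
tool_rot: [-0.471, 0.455, -0.518, 0.551]
force: [0.5, 0.9, -2.9]
grip_width: 0.0275
```

{"op": "carry_out", "data": {
  "targets": [
    [0, 5, 0, 0, 1]
  ]
}}

```text
time_s: 6.68
tcp_pos: [0.559, -0.204, 0.1546]
tool_rot: [-0.471, 0.455, -0.517, 0.552]
force: [-16.4, 6.3, 54.5]
grip_width: 0.0276
```

{"op": "carry_out", "data": {
  "targets": [
    [0, -0.5, 0, 0, 1],
    [0, 0, 0, 0, 1]
  ],
  "force": 20
}}

```text
time_s: 6.85
tcp_pos: [0.5596, -0.2042, 0.1568]
tool_rot: [-0.471, 0.455, -0.516, 0.552]
force: [0.4, 0.4, -1.8]
grip_width: 0.0279
```

{"op": "carry_out", "data": {
  "targets": [
    [0, 0, 0, 0, 0.3],
    [0, 0, 0, 0, 0],
    [0, 0, 0, 0, -0.5],
    [0, 0, 0, 0, -1],
    [0, 0, 0, 0, -1]
  ]
}}

```text
time_s: 7.27
tcp_pos: [0.5605, -0.2046, 0.1561]
tool_rot: [-0.471, 0.455, -0.516, 0.552]
force: [-0.3, 0.7, -0.0]
grip_width: 0.0768
```

{"op": "carry_out", "data": {
  "targets": [
    [0, 0, 0, 0, -1],
    [0, 0, 0, 0, -1]
  ]
}}

```text
time_s: 7.43
tcp_pos: [0.5606, -0.2047, 0.1559]
tool_rot: [-0.471, 0.455, -0.516, 0.552]
force: [0.6, -0.9, 0.1]
grip_width: 0.0853
```

{"op": "carry_out", "data": {
  "targets": [
    [0, -20, 0, 0, -1],
    [0, -35, 2, 0, -1],
    [0, -35, 2, 0, -1],
    [0, -35, 0, 0, -1],
    [-35, 0, 0, 0, -1]
  ]
}}

```text
time_s: 7.85
tcp_pos: [0.5601, -0.1705, 0.2811]
tool_rot: [-0.467, 0.455, -0.52, 0.552]
force: [1.8, -0.4, -0.5]
grip_width: 0.0853
```

{"op": "carry_out", "data": {
  "targets": [
    [-40, 0, -10, 0, -1],
    [-40, 0, -10, 0, -1],
    [-30, 0, -10, 0, -1],
    [0, 0, 0, 0, -1]
  ]
}}

```text
time_s: 8.18
tcp_pos: [0.5497, -0.0516, 0.2824]
tool_rot: [-0.47, 0.452, -0.518, 0.554]
force: [-0.4, -0.5, -0.4]
grip_width: 0.0854
```

```bash
python3 - <<'E'
from h import *
c=optics.capture("scene");t=optics.capture("top");S=optics.camera_model("scene");T=optics.camera_model("top")
f=lambda i,x,y:cv2.resize(i[y:y+90,x:x+80],None,fx=5,fy=5,interpolation=cv2.INTER_CUBIC)
cv2.imwrite("pics/m7.png",cv2.convertScaleAbs(np.hstack([f(t,295,110),f(c,150,235)]),alpha=1.6,beta=10))
for z in(.187,.162,.137,.12):print(z,(proj(T,[.5612,-.205,z])-[295,110])*5,(proj(S,[.5612,-.205,z])-[150,235])*5+[400,0])
E
```

```text
0.187 [213.68415898 186.14790494] [578.38203565  81.21815807]
0.162 [204.12825117 195.86319531] [589.10500227 111.26354487]
0.137 [195.01313397 205.13034315] [599.19746604 139.54228418]
0.12 [189.05131145 211.19160264] [605.72801807 157.84066825]
```

View pics/m7.png

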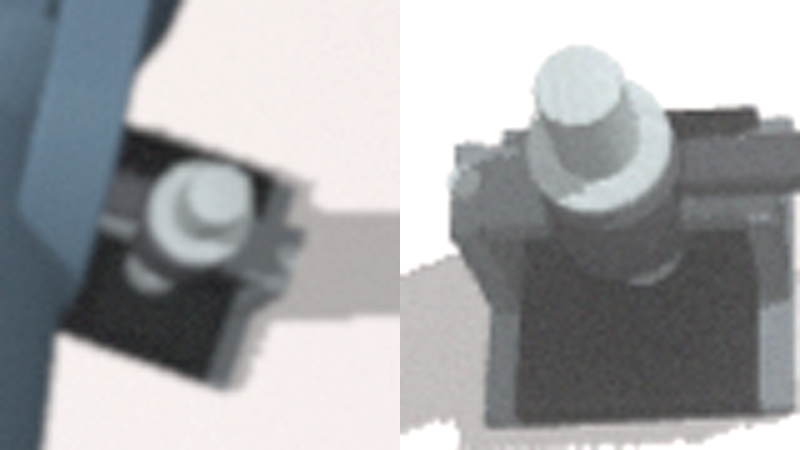

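The view shows the driver standing in the sleeve: grip top at (580,86) and flange at (599,145) in the scene crop, within 6 crop pixels (about 1 image pixel) of a seated shoulder. The pin's bright edge lies under the sleeve in the pan and the gripper is clear, so I hand in.

```bash
python3 -c "
from h import *
print(status.state()['force'],abs(status.state()['dq']).max());print(env.finish_job())"
```

```text
[-0.70414521  0.33739054 -0.30168255] 0.042330017492626985
the job is handed in; nothing more can be done
None
```

I took the slim driver from the rack and pushed the pin out of the sleeve into the catch pan. I left the driver standing in the sleeve and handed the job in after about 8 s of robot time; no verdict is reported.

- **Pin:** the push peaked at about 16 N among the readings I took, then the force fell back to the free-hanging level. The last views show the pin's bright edge under the sleeve, within the pan. I did not see the whole pin.
- **Driver:** in the last scene view its flange and grip top lie within about 1 image pixel of where a seated shoulder would put them.
- **Robot:** the gripper is open and more than 12 cm away, touching nothing. The arm was still moving very slightly at hand-in (up to 0.04 rad/s).
- **What disagreed:**
  - The tool's tilt crept up to about 3° during the rows, which gave about 7 N of side load on the pin until I shifted the tool to recentre it.
  - Seating the shoulder briefly reached about 57 N at the wrist, under the 120 N limit. That load went through the held driver onto the rim.
  - The two-view heights came out 0–8 mm off the text's, and I used the text's.

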